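# Fetch the hemmed-in cooker whistle

### The job

The steel whistle stands in the middle of the turntable, hemmed in by the canister, the funnel and the pepper mill: set all three upright on the steel tray while the whistle stays where it is, and only then lift the whistle out and stand it upright in the seat on the pressure cooker's lid. Once the whistle is seated, put the canister, the funnel and the mill back upright in the middle of their own coasters. Tip nothing over and leave the grey gasket ring where it lies.

Things in the scene. Friction and masses are not known exactly. Their poses are not given: they have to be found in the camera images.
- canister_mid (a point): Cream ceramic canister with its lid closed (one piece, moves as a whole): round, 77 mm across, 115 mm tall overall, with a straight-sided upright knob on top 24 mm across that fills the uppermost 31 mm. About 0.3 kg. The point is on its upright axis, half-way up (57.5 mm above its underside); z points up. Starts standing on its coaster on the turntable.
- funnel_mid (a point): Yellow plastic funnel standing mouth-down: 68 mm across at the bottom, narrowing to a spout that points straight up, 18 to 21 mm across over the uppermost 57 mm; 115 mm tall. About 0.06 kg. The point is on its axis, half-way up (57.5 mm above its underside); z points up. Starts standing on its coaster.
- mill_mid (a point): Dark wooden pepper mill standing upright: 50 mm across at the foot, waisted, 115 mm tall, its round head 34 mm across between 90 and 107 mm above its underside. About 0.16 kg. The point is on its axis, half-way up (57.5 mm); z points up. Starts standing on its coaster.
- whistle_mid (a point): Small steel cooker whistle (vent weight) standing upright on the bare turntable, hemmed in by the canister, funnel and mill, which stand round it at thirds of a circle, each about 62 mm away centre to centre: a cylinder 24 mm across up to 32 mm, tapered above, 42 mm tall; 0.07 kg. The point is on its axis, half-way up (21 mm); z points up.
- gasket_mid (a point): Grey rubber gasket ring lying flat near the rim of the turntable, 60 mm outside, 44 mm inside, 8 mm thick; to be left where it is. The point is at its centre, half-way up. A flat aluminium separator disc (60 mm across, 6 mm) and a small steel tin (38 mm across, 36 mm tall) lie near the rim as well, all three about 120 mm from the turntable's centre, in the gaps between the coasters.
- coaster_canister: Largest round white ceramic coaster, 92 mm across, 3 mm thick, fixed on the round wooden turntable (316 mm across, top 25 mm above the counter; it does not turn). The canister stands on it at the start and belongs there. Origin at the centre of its underside; its upper face is 28 mm above the counter.
- coaster_funnel: Middle-sized round white ceramic coaster, 82 mm across, 3 mm thick, fixed on the turntable; the funnel's place. Origin at the centre of its underside; its upper face is 28 mm above the counter.
- coaster_mill: Smallest round white ceramic coaster, 66 mm across, 3 mm thick, fixed on the turntable; the pepper mill's place. Origin at the centre of its underside; its upper face is 28 mm above the counter.
- tray: Fixed oblong steel tray on the counter to one side of the turntable (left or right), 290 mm long (its x axis) and 130 mm wide (its y axis), walls 4 mm thick and 14 mm high, empty; the upper face of its floor is 4 mm above the counter. Big enough for the three things in a row along its length, 85 mm apart. Origin at the centre of its underside, on the counter.
- cooker_seat (a point): Whistle seat on top of the closed pressure cooker (fixed, aluminium, 176 mm across) that stands on the other side of the turntable: a shallow round cup, 42 mm inside, 50 mm outside, 6 mm deep, in the middle of the lid. The point is the centre of the cup's floor, 114 mm above the counter; z points up. The cooker's black handle points along the point's x axis, its top 111 mm above the counter.

How it is judged:
By the outcome, as a careful person would: the job done as asked, in the order asked, and still so for the second after the job is handed in, with the robot touching nothing.
It also fails if it takes over 144 s, if anything falls off the work surface, if the arm or the gripper's body presses on something with over 40 N, if the wrist force passes 120 N, or if a joint passes its speed limit or range.

### The arm

A 6-joint arm with a two-finger parallel gripper is mounted at the origin on the work surface. World frame = base frame: x ahead of the robot, y to its left, z up, the work surface at z = 0. Lengths are in m, angles in rad, forces in N, time in s.
With the tool pointing down it reaches from about 0.375 to 0.9 m from the base axis. Payload 3.1 kg.
Tool frame: the origin (TCP) lies at the very end of the fingers, on their centre line; the grasp point (between the pads) lies 19 mm behind it; z points along the fingers, y is the line along which they close (so a half turn about z gives the same grasp; the last joint's range is limited). The gripper opens to 85 mm and grips with 20 to 120 N. Pads are 22 mm wide; open, the fingers measure 114 mm over their backs; the gripper's body (76 mm by 85 mm) begins 54 mm behind the grasp point. The pads swing forward as they close: fully open they stand 13 mm farther back than shut.
Start: joints at [0.957, 0.527, 1.433, -0, 1.181, -0.178], TCP at [0.264, 0.567, 0.231] pointing down, gripper open.
Joint ranges: [-3.08, 3.08], [-0.75, 2.2], [0.22, 2.44], [-1.43, 4.57], [0, 2.65], [-2.85, 2.85]. Speed limits (rad/s): [2.79, 2.79, 3.14, 3.14, 3.14, 3.14].

### API

Orientations are given as [roll, pitch, yaw] about the fixed x, y, z axes, in that order (R = Rz(yaw) Ry(pitch) Rx(roll)).
In Python, from workcell import arm, cams, sign_off gives the robot as it stands.
- The arm moves only by the tool play_rows, never from a script. Its argument "deltas" is a list of rows, each an object with "offset": the shift along the tool's x, y, z in mm, a list of three; "rotation": the turn, a rotation vector about the tool's x, y, z in rad, a list of three; "claw": the finger opening in mm, from 0 to 85.4. In form: [{"offset": [tx, ty, tz], "rotation": [ax, ay, az], "claw": claw}, ...]. A call has 1 to 8 rows; each row is the pose to reach, as a shift and turn from the pose commanded when the call began, along the tool's axes at that moment; what a row does not reach only later rows make up. A row lasts 1/8 s, in which the tool goes at most 62.5 mm and 10.7 degrees, less where a joint would pass 70% of its speed; a pose out of reach is approached as far as the arm can. A call with a gripper value outside its range is refused whole. The fingers move at their own pace and stop on an object; the grip force is fixed at half the most. Time passes only in rows, so rows that repeat a pose let the fingers close. It gives the time, the measured TCP pose, the force, the opening and the grip force at its end, in the units of the state.
- arm.sense(): the state, without advancing time (a new reading comes with each control period).
- cams.snapshot(name): name is "side" or "top"; returns a dict with "image" (480x640x3 uint8, blue, green, red), "depth" (480x640 float32, m along the optical axis (not along the pixel's ray), 0 where there is no reading), "fx", "fy", "cx", "cy" (pixels), "distortion" ([k1, k2, p1, p2, k3] as OpenCV has them; the pictures are not rectified), "R" (3x3) and "t" (3): a world point X has camera coordinates R X + t. Camera axes: x right, y down, z forward; pixel columns grow to the right and rows downward; lengths in m; the calibration is good to about 2 mm. A picture is of the moment at which its call begins.
- sign_off(): hands the job in; it is judged then, once.
The state is a dict: "time": time; "qpos": joint angles; "qd": joint speeds; "effort": joint torques, N m; "eef_pos": TCP position; "tcp_rot": TCP orientation; "wrist_force": force on the tool from outside, world axes, zero at the start; "wrist_torque": the same for the moment, N m; "grip_width": opening from 0.0 (shut) to 1.0 (fully open); "grasp_force": force on a finger pad.
Only numpy, scipy, OpenCV 4.12 (cv2) and the standard library are available. Lean on these libraries where they do the work, as an engineer would, in place of code of your own. Each camera call takes 0.05 s, during which the arm holds its last target. There are 200 camera calls.

## Working session

There is one attempt and no reset: what is moved stays moved. The work goes in short steps, Python scripts to look and compute and a tool call to move; the robot and the scene stay as the last step left them, time stands still between calls to the robot, and variables do not carry over. Pictures are saved under pics/ and viewed, at most 14 in all, crops included, and the job is handed in when it is done.

Besides the shell and the picture viewer there is one more tool, called after "Emit:" in YAML: its name, and indented under it one key for each argument. play_rows: Moves the arm, as the interface text tells. Its arguments: {"type":"object","properties":{"deltas":{"type":"array"}},"required":["deltas"]}

```bash
ls; mkdir -p pics; python3 - <<'E'
from workcell import arm,cams
import cv2,numpy as np
s=arm.sense();print({k:np.round(v,3) for k,v in s.items()})
for n in("top","side"):
    c=cams.snapshot(n);cv2.imwrite(f"pics/{n}0.png",c["image"]);np.savez(f"{n}0.npz",**c)
    print(n,c["fx"],c["cx"],c["cy"],c["distortion"],"pos",-np.array(c["R"]).T@c["t"],np.round(c["R"],2).tolist())
E
```

```text
pics
{'time': np.float64(0.0), 'qpos': array([ 0.957,  0.528,  1.434,  0.   ,  1.181, -0.179]), 'qd': array([ 0.001,  0.001, -0.001,  0.001,  0.001, -0.   ]), 'effort': array([-1.0000e-03, -4.4234e+01, -1.7803e+01, -0.0000e+00,  8.0000e-03,
        0.0000e+00]), 'eef_pos': array([0.263, 0.566, 0.23 ]), 'tcp_rot': array([-3.139, -0.   ,  2.706]), 'wrist_force': array([ 0.6  , -0.333, -0.156]), 'wrist_torque': array([ 0.028,  0.001, -0.003]), 'grasp_force': np.float64(0.0), 'grip_width': np.float64(0.999)}
top 489.2921026751692 327.52974626829433 239.41644444079503 [0.0205279 0.        0.        0.        0.       ] pos [0.43106076 0.02084224 0.99035523] [[-0.01, -1.0, 0.03], [-0.99, 0.01, -0.14], [0.14, -0.03, -0.99]]
side 575.8577677979803 319.4113152767618 226.01855981342356 [-0.0174251  0.         0.         0.         0.       ] pos [ 0.22010624 -0.65717037  0.84408101] [[0.89, -0.46, -0.0], [-0.32, -0.63, -0.71], [0.32, 0.63, -0.71]]
```

View pics/top0.png

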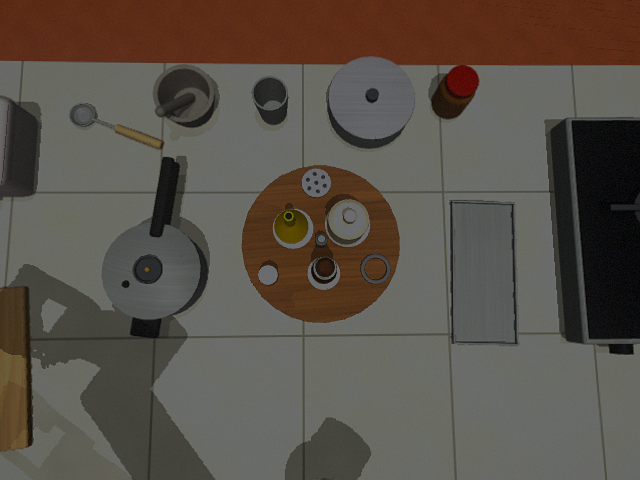

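View pics/side0.png

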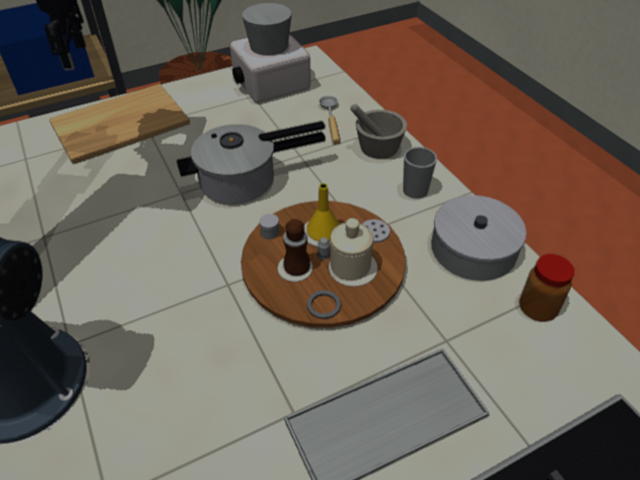

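The top view shows the whistle at (320,239), canister knob at (349,215), spout at (289,215), mill head at (325,267), tray centre at (483,272) and cooker seat at (148,269). The side view agrees, with the cooker on the left (+y) and the tray on the right (-y).

```bash
cat > h.py <<'E'
import numpy as np,cv2
from scipy.optimize import least_squares
def K(c): return np.array([[c["fx"],0,c["cx"]],[0,c["fy"],c["cy"]],[0,0,1]],float)
def ray(c,uv):
    p=cv2.undistortPoints(np.array(uv,float).reshape(-1,1,2),K(c),np.array(c["distortion"],float)).reshape(-1,2)
    R=np.array(c["R"]);d=np.c_[p,np.ones(len(p))]@R
    return -R.T@np.array(c["t"]),d
def onplane(c,uv,z):
    o,d=ray(c,uv);return o+d*((z-o[2])/d[:,2])[:,None]
def cloud(c):
    h,w=c["depth"].shape;u,v=np.meshgrid(np.arange(w),np.arange(h))
    o,d=ray(c,np.c_[u.ravel(),v.ravel()]);return (o+d*np.array(c["depth"]).reshape(-1,1)).reshape(h,w,3)
def circ(P,r=None):
    P=np.asarray(P)[:,:2];m=P.mean(0)
    if r: f=least_squares(lambda q:np.hypot(*(P-q[:2]).T)-r,m,loss="soft_l1",f_scale=.001)
    else: f=least_squares(lambda q:np.hypot(*(P-q[:2]).T)-q[2],[*m,.03],loss="soft_l1",f_scale=.001)
    return np.round(f.x,4),round(float(np.median(abs(f.fun)))*1e3,2)
E
python3 - <<'E'
from h import *
for n in("top","side"):
    c=dict(np.load(n+"0.npz"));X=cloud(c);z=X[...,2]
    print(n,"counter z",np.median(z[(np.abs(X[...,0]-.25)<.05)&(np.abs(X[...,1])<.1)]))
    # approximate positions at plane
    if n=="top":
        A={k:onplane(c,[uv],h)[0] for k,uv,h in[("can",(349,215),.143),("fun",(289,215),.143),("mill",(325,267),.143),("wh",(320,239),.067),("seat",(148,269),.114),("gask",(375,269),.033),("turn",(321,243),.025)]}
        for k,v in A.items(): print(k,v.round(3))
    for k,lo,hi,r in[("can",.116,.15,.02),("fun",.09,.15,.016),("mill",.117,.15,.022),("wh",.045,.075,.018),("seat",.105,.125,.028),("gask",.028,.04,.035)]:
        m=(np.hypot(X[...,0]-A[k][0],X[...,1]-A[k][1])<r)&(z>lo)&(z<hi)
        P=X[m];print(n,k,m.sum(),P.mean(0).round(4),"zmax",np.percentile(P[:,2],[5,50,98]).round(4), ((P.min(0)+P.max(0))/2).round(4),(P.max(0)-P.min(0)).round(3))
E
```

```text
top counter z -8.542699991531677e-05
can [ 0.591 -0.047  0.143]
fun [0.592 0.059 0.143]
mill [ 0.5   -0.003  0.143]
wh [0.559 0.004 0.067]
seat [0.501 0.309 0.114]
gask [ 0.504 -0.105  0.033]
turn [0.557 0.001 0.025]
top can 164 [ 0.5895 -0.0474  0.1407] zmax [0.1275 0.1419 0.1454] [ 0.5908 -0.0477  0.1334] [0.024 0.023 0.025]
top fun 143 [0.5872 0.0597 0.131 ] zmax [0.0965 0.1414 0.1454] [0.5899 0.0599 0.1184] [0.019 0.019 0.056]
top mill 291 [ 0.5    -0.003   0.1399] zmax [0.1333 0.1406 0.145 ] [ 0.5003 -0.0036  0.1322] [0.032 0.032 0.027]
top wh 125 [0.5592 0.0018 0.0616] zmax [0.0526 0.062  0.0694] [0.5606 0.0014 0.058 ] [0.023 0.023 0.025]
top seat 814 [0.5008 0.3078 0.1147] zmax [0.1092 0.1142 0.1218] [0.5007 0.3081 0.115 ] [0.055 0.054 0.018]
top gask 366 [ 0.505  -0.1056  0.0325] zmax [0.0286 0.0326 0.0363] [ 0.5059 -0.1061  0.0327] [0.059 0.058 0.009]
side counter z -3.6274185226392586e-05
side can 219 [ 0.5892 -0.0528  0.1352] zmax [0.1195 0.1388 0.1442] [ 0.591  -0.0499  0.131 ] [0.026 0.024 0.029]
side fun 257 [0.5883 0.0553 0.12  ] zmax [0.0935 0.1205 0.1439] [0.5903 0.0591 0.1179] [0.02  0.023 0.054]
side mill 334 [ 0.4989 -0.0109  0.1342] zmax [0.1193 0.1366 0.144 ] [ 0.5009 -0.0065  0.1313] [0.033 0.031 0.028]
side wh 150 [ 0.559  -0.0037  0.0582] zmax [0.0466 0.0586 0.0679] [ 0.5608 -0.0016  0.0566] [0.024 0.022 0.023]
side seat 403 [0.5001 0.3066 0.1139] zmax [0.1077 0.1137 0.1208] [0.5009 0.3089 0.114 ] [0.055 0.055 0.017]
side gask 406 [ 0.5048 -0.1071  0.0324] zmax [0.0285 0.0326 0.0358] [ 0.5044 -0.1058  0.0324] [0.062 0.058 0.009]
```

```bash
python3 - <<'E'
import cv2,numpy as np
a=cv2.imread("pics/top0.png")[160:325,240:405];b=cv2.imread("pics/side0.png")[175:325,235:410]
a=cv2.resize(a,(400,400),interpolation=3);b=cv2.resize(b,(400,400),interpolation=3)
cv2.imwrite("pics/crop0.png",cv2.convertScaleAbs(np.hstack([a,b]),alpha=1.6))
E
```

```text
(no output)
```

View pics/crop0.png

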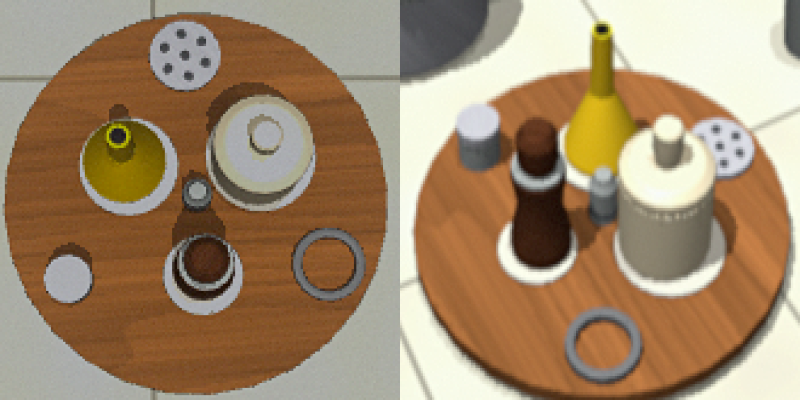

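```bash
python3 - <<'E'
from h import *
A={"can":(.591,-.048,.046),"fun":(.590,.0595,.041),"mill":(.5005,-.004,.033)}
for n in("top","side"):
    c=dict(np.load(n+"0.npz"));X=cloud(c);z=X[...,2]
    S=cv2.cvtColor(c["image"],cv2.COLOR_BGR2HSV)
    h,w=z.shape;u,v=np.meshgrid(np.arange(w),np.arange(h))
    P28=onplane(c,np.c_[u.ravel(),v.ravel()],.028).reshape(h,w,3)
    for k,(x,y,r) in A.items():
        m=(S[...,1]<70)&(S[...,2]>60)&(z>.02)&(z<.034)&(np.hypot(P28[...,0]-x,P28[...,1]-y)<r+.012)
        p=P28[m];hl=cv2.convexHull(p[:,:2].astype(np.float32)).reshape(-1,2)
        print(n,k,m.sum(),"hull",len(hl),circ(hl,r-.0007),circ(hl))
    for k,(x,y,r) in A.items():
        m=(np.hypot(X[...,0]-x,X[...,1]-y)<.045)
        for lo,hi in[(.045,.06),(.06,.08),(.08,.1),(.1,.11),(.11,.117),(.117,.124),(.124,.131),(.131,.138)]:
            q=X[m&(z>lo)&(z<hi)]
            if len(q)>15: print("  ",k,lo,len(q),circ(q))
    if n=="top":
        for lab,(x,y),(lo,hi) in[("tray",(.5,-.31),(.001,.02)),]:
            m=((np.abs(X[...,0]-x)<.2)&(np.abs(X[...,1]-y)<.11)&(z>.009)&(z<.02)).astype(np.uint8)
            m=cv2.morphologyEx(m,cv2.MORPH_OPEN,np.ones((2,2)))
            uu=np.argwhere(m)[:,::-1];p=onplane(c,uu,.014)[:,:2]
            print("tray",len(p),cv2.minAreaRect((p*1000).astype(np.float32)))
        m=(np.abs(X[...,0]-.5)<.06)&(np.abs(X[...,1]-.308)<.06)&(z>.1165)&(z<.126)
        q=X[m];print("seat rim",m.sum(),circ(q))
E
```

```text
top can 204 hull 48 (array([ 0.5949, -0.0517]), 0.46) (array([ 0.5942, -0.0515,  0.0447]), 0.39)
top fun 364 hull 46 (array([0.5867, 0.0565]), 0.32) (array([0.5866, 0.0566, 0.04  ]), 0.3)
top mill 304 hull 46 (array([ 0.4975, -0.0028]), 0.4) (array([ 0.4972, -0.0028,  0.0319]), 0.24)
   can 0.045 37 (array([ 0.5907, -0.048 ,  0.0375]), 0.11)
   can 0.06 57 (array([ 0.591 , -0.0481,  0.0377]), 0.14)
   can 0.08 42 (array([ 0.5916, -0.0484,  0.0383]), 0.14)
   can 0.1 415 (array([ 0.5908, -0.0481,  0.0349]), 2.02)
   can 0.11 757 (array([ 0.5919, -0.0486,  0.025 ]), 4.44)
   fun 0.045 258 (array([0.5905, 0.0606, 0.0256]), 1.7)
   fun 0.06 223 (array([0.5906, 0.0605, 0.0181]), 2.11)
   fun 0.08 61 (array([0.5912, 0.0605, 0.0118]), 0.99)
   mill 0.045 73 (array([ 0.5022, -0.0037,  0.0236]), 0.73)
   mill 0.1 133 (array([ 0.5014, -0.0036,  0.02  ]), 1.06)
   mill 0.11 32 (array([ 0.5018, -0.004 ,  0.0186]), 0.76)
   mill 0.131 65 (array([ 0.5009, -0.0034,  0.0155]), 0.65)
tray 965 ((496.994384765625, -329.3663330078125), (132.37342834472656, 288.7197265625), 87.81887817382812)
seat rim 24
[... 1055 characters left out ...]
 , 0.0607, 0.0097]), 0.42)
   fun 0.117 29 (array([-11.7836, -46.8471,  48.505 ]), 1.31)
   fun 0.124 24 (array([ -75.5227, -133.3361,  153.5758]), 1.18)
   fun 0.131 29 (array([-32.49  , -74.0305,  81.1339]), 1.23)
   mill 0.045 193 (array([ 0.5021, -0.0033,  0.0226]), 1.07)
   mill 0.06 174 (array([ 0.5022, -0.0035,  0.0189]), 0.87)
   mill 0.08 139 (array([ 0.5022, -0.0027,  0.021 ]), 0.9)
   mill 0.1 197 (array([ 0.5018, -0.0041,  0.0193]), 1.9)
   mill 0.11 31 (array([ 5.029e-01, -5.000e-04,  1.830e-02]), 1.08)
   mill 0.117 51 (array([ 0.5021, -0.0035,  0.0164]), 0.56)
   mill 0.124 52 (array([ 0.5021, -0.0031,  0.0167]), 0.47)
   mill 0.131 89 (array([ 0.5017, -0.0041,  0.015 ]), 0.9)
```

Emit:
play_rows:
  deltas:
    - {"offset": [0, 0, -40], "rotation": [0, 0, -0.18], "claw": 60}
    - {"offset": [0, 0, -70], "rotation": [0, 0, -0.35], "claw": 60}
    - {"offset": [0, 0, -80], "rotation": [0, 0, -0.436], "claw": 60}
    - {"offset": [0, 0, -80], "rotation": [0, 0, -0.436], "claw": 60}
    - {"offset": [0, 0, -80], "rotation": [0, 0, -0.436], "claw": 60}

```text
time: 0.72
eef_pos: [0.2634, 0.566, 0.3102]
tcp_rot: [-3.14, -0.001, 3.141]
wrist_force: [0.7, -0.4, 0.3]
grip_width: 0.703
grasp_force: 0.0
```

Emit:
play_rows:
  deltas:
    - {"offset": [-30, -60, 0], "rotation": [0, 0, 0], "claw": 50}
    - {"offset": [-60, -110, 0], "rotation": [0, 0, 0], "claw": 50}
    - {"offset": [-90, -165, 0], "rotation": [0, 0, 0], "claw": 50}
    - {"offset": [-120, -220, 0], "rotation": [0, 0, 0], "claw": 50}
    - {"offset": [-150, -275, 0], "rotation": [0, 0, 0], "claw": 50}
    - {"offset": [-180, -330, 0], "rotation": [0, 0, 0], "claw": 50}
    - {"offset": [-210, -385, 0], "rotation": [0, 0, 0], "claw": 50}
    - {"offset": [-228, -414, 0], "rotation": [0, 0, 0], "claw": 50}

```text
time: 1.72
eef_pos: [0.4926, 0.1498, 0.3103]
tcp_rot: [-3.141, -0.002, 3.138]
wrist_force: [-0.0, 0.4, 0.4]
grip_width: 0.583
grasp_force: 0.0
```

Emit:
play_rows:
  deltas:
    - {"offset": [-30, -55, 20], "rotation": [0, 0, 0], "claw": 50}
    - {"offset": [-60, -110, 50], "rotation": [0, 0, 0], "claw": 50}
    - {"offset": [-85, -160, 70], "rotation": [0, 0, 0], "claw": 50}
    - {"offset": [-100, -190, 90], "rotation": [0, 0, 0], "claw": 50}
    - {"offset": [-100, -200, 110], "rotation": [0, 0, 0], "claw": 50}
    - {"offset": [-100, -200, 110], "rotation": [0, 0, 0], "claw": 50}
    - {"offset": [-100, -200, 110], "rotation": [0, 0, 0], "claw": 50}

```text
time: 2.6
eef_pos: [0.5917, -0.0467, 0.2014]
tcp_rot: [3.141, -0.0, -3.141]
wrist_force: [-0.1, -0.0, 0.0]
grip_width: 0.583
grasp_force: 0.0
```

Emit:
play_rows:
  deltas:
    - {"offset": [0, -1.5, 40], "rotation": [0, 0, 0], "claw": 45}
    - {"offset": [0, -1.5, 75], "rotation": [0, 0, 0], "claw": 45}
    - {"offset": [0, -1.5, 84], "rotation": [0, 0, 0], "claw": 45}
    - {"offset": [0, -1.5, 84], "rotation": [0, 0, 0], "claw": 10}
    - {"offset": [0, -1.5, 84], "rotation": [0, 0, 0], "claw": 10}
    - {"offset": [0, -1.5, 84], "rotation": [0, 0, 0], "claw": 10}
    - {"offset": [0, -1.5, 84], "rotation": [0, 0, 0], "claw": 10}
    - {"offset": [0, -1.5, 84], "rotation": [0, 0, 0], "claw": 10}

```text
time: 3.6
eef_pos: [0.5927, -0.0488, 0.1185]
tcp_rot: [-3.141, 0.002, -3.142]
wrist_force: [0.0, 2.2, 5.3]
grip_width: 0.255
grasp_force: 59.6
```

Emit:
play_rows:
  deltas:
    - {"offset": [0, 0, -6], "rotation": [0, 0, 0], "claw": 10}
    - {"offset": [0, 0, -30], "rotation": [0, 0, 0], "claw": 10}
    - {"offset": [0, 0, -55], "rotation": [0, 0, 0], "claw": 10}
    - {"offset": [0, -15, -60], "rotation": [0, 0, 0], "claw": 10}
    - {"offset": [2, -45, -60], "rotation": [0, 0, 0], "claw": 10}
    - {"offset": [4, -85, -60], "rotation": [0, 0, 0], "claw": 10}
    - {"offset": [6, -125, -60], "rotation": [0, 0, 0], "claw": 10}
    - {"offset": [7, -165, -60], "rotation": [0, 0, 0], "claw": 10}

```text
time: 4.6
eef_pos: [0.5836, -0.2159, 0.1758]
tcp_rot: [3.141, -0.003, 3.141]
wrist_force: [0.8, -0.9, -3.3]
grip_width: 0.257
grasp_force: 59.1
```

Emit:
play_rows:
  deltas:
    - {"offset": [1, -35, 0], "rotation": [0, 0, 0], "claw": 10}
    - {"offset": [2, -70, 0], "rotation": [0, 0, 0], "claw": 10}
    - {"offset": [3, -100, 0], "rotation": [0, 0, 0], "claw": 10}
    - {"offset": [3, -115, 10], "rotation": [0, 0, 0], "claw": 10}
    - {"offset": [3, -119, 35], "rotation": [0, 0, 0], "claw": 10}
    - {"offset": [3, -119, 60], "rotation": [0, 0, 0], "claw": 10}
    - {"offset": [3, -119, 75], "rotation": [0, 0, 0], "claw": 10}
    - {"offset": [3, -119, 75], "rotation": [0, 0, 0], "claw": 10}

```text
time: 5.6
eef_pos: [0.5808, -0.3317, 0.1002]
tcp_rot: [3.139, -0.004, -3.141]
wrist_force: [-0.3, 0.0, -2.1]
grip_width: 0.255
grasp_force: 59.1
```

Emit:
play_rows:
  deltas:
    - {"offset": [0, 0, 5], "rotation": [0, 0, 0], "claw": 10}
    - {"offset": [0, 0, 7], "rotation": [0, 0, 0], "claw": 10}
    - {"offset": [0, 0, 9], "rotation": [0, 0, 0], "claw": 10}
    - {"offset": [0, 0, 9], "rotation": [0, 0, 0], "claw": 10}

```text
time: 6.1
eef_pos: [0.5824, -0.333, 0.0946]
tcp_rot: [-3.141, 0.001, -3.141]
wrist_force: [-0.6, 0.7, 1.8]
grip_width: 0.262
grasp_force: 59.6
```

Emit:
play_rows:
  deltas:
    - {"offset": [0, 0, 0], "rotation": [0, 0, 0], "claw": 45}
    - {"offset": [0, 0, 0], "rotation": [0, 0, 0], "claw": 45}
    - {"offset": [0, 0, 0], "rotation": [0, 0, 0], "claw": 45}
    - {"offset": [0, 0, -40], "rotation": [0, 0, 0], "claw": 45}
    - {"offset": [0, 0, -100], "rotation": [0, 0, 0], "claw": 45}
    - {"offset": [0, 20, -125], "rotation": [0, 0, 0], "claw": 45}
    - {"offset": [-2, 80, -125], "rotation": [0, 0, 0], "claw": 45}
    - {"offset": [-3, 140, -125], "rotation": [0, 0, 0], "claw": 45}

```text
time: 7.1
eef_pos: [0.5851, -0.1921, 0.219]
tcp_rot: [-3.141, 0.002, 3.14]
wrist_force: [0.8, -0.8, 0.9]
grip_width: 0.525
grasp_force: 0.0
```

Emit:
play_rows:
  deltas:
    - {"offset": [-2, 60, 0], "rotation": [0, 0, 0], "claw": 45}
    - {"offset": [-4, 120, 0], "rotation": [0, 0, 0], "claw": 45}
    - {"offset": [-5, 180, 0], "rotation": [0, 0, 0], "claw": 45}
    - {"offset": [-5, 230, 0], "rotation": [0, 0, 0], "claw": 45}
    - {"offset": [-6, 253, 0], "rotation": [0, 0, 0], "claw": 45}
    - {"offset": [-6, 253, 20], "rotation": [0, 0, 0], "claw": 45}
    - {"offset": [-6, 253, 40], "rotation": [0, 0, 0], "claw": 45}
    - {"offset": [-6, 253, 40], "rotation": [0, 0, 0], "claw": 45}

```text
time: 8.1
eef_pos: [0.5896, 0.0604, 0.1769]
tcp_rot: [3.141, -0.004, -3.141]
wrist_force: [0.1, 0.0, -0.1]
grip_width: 0.527
grasp_force: 0.0
```

```bash
python3 - <<'E'
from workcell import arm,cams
from h import *
print([arm.sense()["eef_pos"].round(4) for _ in range(1)])
c=cams.snapshot("side");X=cloud(c);cv2.imwrite("pics/side1.png",c["image"])
for k,x,y,lo,hi in[("canTray",.582,-.332,.02,.08),("wh",.561,0,.03,.056),("mill",.502,-.0035,.117,.138),("fun",.591,.0605,.09,.13)]:
    m=(np.hypot(X[...,0]-x,X[...,1]-y)<.045)&(X[...,2]>lo)&(X[...,2]<hi);print(k,m.sum(),circ(X[m]))
E
```

```text
[array([0.5896, 0.0604, 0.1769])]
canTray 993 (array([ 0.5829, -0.3321,  0.0379]), 0.41)
wh 292 (array([0.5682, 0.0145, 0.0253]), 1.99)
mill 193 (array([ 0.5016, -0.0041,  0.0156]), 0.77)
fun 165 (array([0.5914, 0.0609, 0.0098]), 0.6)
```

View pics/side1.png

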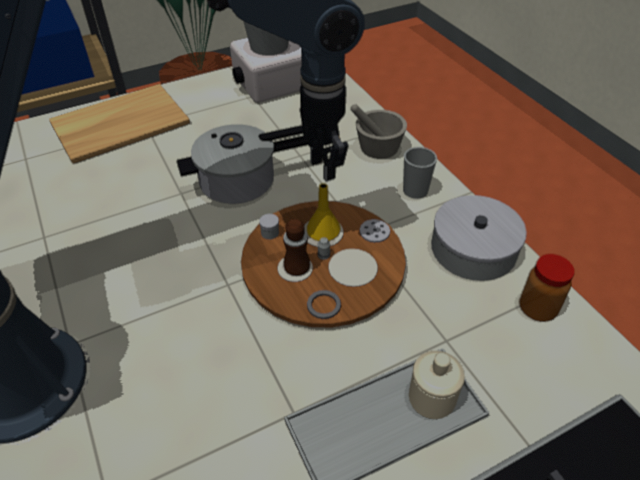

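The canister stands upright in the tray at (435,383), and the whistle (324,247), funnel and mill haven't moved. Next is the funnel.

Emit:
play_rows:
  deltas:
    - {"offset": [-1, 0, 35], "rotation": [0, 0, 0], "claw": 45}
    - {"offset": [-1, 0, 60], "rotation": [0, 0, 0], "claw": 45}
    - {"offset": [-1, 0, 66], "rotation": [0, 0, 0], "claw": 45}
    - {"offset": [-1, 0, 66], "rotation": [0, 0, 0], "claw": 5}
    - {"offset": [-1, 0, 66], "rotation": [0, 0, 0], "claw": 5}
    - {"offset": [-1, 0, 66], "rotation": [0, 0, 0], "claw": 5}
    - {"offset": [-1, 0, 66], "rotation": [0, 0, 0], "claw": 5}
    - {"offset": [-1, 0, 66], "rotation": [0, 0, 0], "claw": 5}

```text
time: 9.15
eef_pos: [0.5927, 0.0602, 0.1134]
tcp_rot: [-3.141, 0.002, -3.141]
wrist_force: [-0.9, 0.6, 6.5]
grip_width: 0.202
grasp_force: 59.3
```

Emit:
play_rows:
  deltas:
    - {"offset": [0, 0, -8], "rotation": [0, 0, 0], "claw": 5}
    - {"offset": [0, 0, -35], "rotation": [0, 0, 0], "claw": 5}
    - {"offset": [0, 0, -75], "rotation": [0, 0, 0], "claw": 5}
    - {"offset": [0, -5, -110], "rotation": [0, 0, 0], "claw": 5}
    - {"offset": [5, -35, -125], "rotation": [0, 0, 0], "claw": 5}
    - {"offset": [15, -75, -125], "rotation": [0, 0, 0], "claw": 5}
    - {"offset": [25, -120, -125], "rotation": [0, 0, 0], "claw": 5}
    - {"offset": [35, -165, -125], "rotation": [0, 0, 0], "claw": 5}

```text
time: 10.15
eef_pos: [0.5561, -0.1059, 0.2373]
tcp_rot: [3.141, -0.001, -3.141]
wrist_force: [0.5, -0.2, -0.2]
grip_width: 0.198
grasp_force: 58.6
```

Emit:
play_rows:
  deltas:
    - {"offset": [10, -45, 0], "rotation": [0, 0, 0], "claw": 5}
    - {"offset": [22, -90, 0], "rotation": [0, 0, 0], "claw": 5}
    - {"offset": [35, -135, 0], "rotation": [0, 0, 0], "claw": 5}
    - {"offset": [48, -180, 0], "rotation": [0, 0, 0], "claw": 5}
    - {"offset": [57, -212, 0], "rotation": [0, 0, 0], "claw": 5}
    - {"offset": [60, -223, 15], "rotation": [0, 0, 0], "claw": 5}
    - {"offset": [60, -223, 50], "rotation": [0, 0, 0], "claw": 5}
    - {"offset": [60, -223, 90], "rotation": [0, 0, 0], "claw": 5}

```text
time: 11.15
eef_pos: [0.4969, -0.3268, 0.1459]
tcp_rot: [3.141, 0.0, -3.141]
wrist_force: [0.2, -0.3, -0.7]
grip_width: 0.196
grasp_force: 58.7
```

Emit:
play_rows:
  deltas:
    - {"offset": [0, 0, 30], "rotation": [0, 0, 0], "claw": 5}
    - {"offset": [0, 0, 48], "rotation": [0, 0, 0], "claw": 5}
    - {"offset": [0, 0, 55], "rotation": [0, 0, 0], "claw": 5}
    - {"offset": [0, 0, 58], "rotation": [0, 0, 0], "claw": 5}
    - {"offset": [0, 0, 58], "rotation": [0, 0, 0], "claw": 5}
    - {"offset": [0, 0, 58], "rotation": [0, 0, 0], "claw": 5}

```text
time: 11.9
eef_pos: [0.4975, -0.3284, 0.0902]
tcp_rot: [-3.14, 0.001, -3.141]
wrist_force: [0.2, 0.9, -0.6]
grip_width: 0.201
grasp_force: 58.7
```

Emit:
play_rows:
  deltas:
    - {"offset": [0, 0, 1.3], "rotation": [0, 0, 0], "claw": 5}
    - {"offset": [0, 0, 1.3], "rotation": [0, 0, 0], "claw": 5}
    - {"offset": [0, 0, 1.3], "rotation": [0, 0, 0], "claw": 40}
    - {"offset": [0, 0, 1.3], "rotation": [0, 0, 0], "claw": 40}
    - {"offset": [0, 0, 1.3], "rotation": [0, 0, 0], "claw": 40}
    - {"offset": [0, 0, -40], "rotation": [0, 0, 0], "claw": 55}
    - {"offset": [0, 0, -95], "rotation": [0, 0, 0], "claw": 55}
    - {"offset": [0, 20, -120], "rotation": [0, 0, 0], "claw": 55}

```text
time: 12.9
eef_pos: [0.4984, -0.3101, 0.2124]
tcp_rot: [-3.137, 0.005, 3.14]
wrist_force: [0.5, 0.8, -0.2]
grip_width: 0.642
grasp_force: 0.0
```

Emit:
play_rows:
  deltas:
    - {"offset": [0, 60, 0], "rotation": [0, 0, 0], "claw": 55}
    - {"offset": [-1, 120, 0], "rotation": [0, 0, 0], "claw": 55}
    - {"offset": [-2, 180, 0], "rotation": [0, 0, 0], "claw": 55}
    - {"offset": [-3, 240, 0], "rotation": [0, 0, 0], "claw": 55}
    - {"offset": [-4, 290, 0], "rotation": [0, 0, 0], "claw": 55}
    - {"offset": [-5, 304, 10], "rotation": [0, 0, 0], "claw": 55}
    - {"offset": [-5, 304, 40], "rotation": [0, 0, 0], "claw": 55}
    - {"offset": [-5, 304, 40], "rotation": [0, 0, 0], "claw": 55}

```text
time: 13.9
eef_pos: [0.5003, -0.004, 0.1674]
tcp_rot: [3.141, -0.005, 3.142]
wrist_force: [-0.7, -0.4, 0.6]
grip_width: 0.643
grasp_force: 0.0
```

```bash
python3 - <<'E'
from workcell import arm,cams
from h import *
c=cams.snapshot("side");X=cloud(c)
for k,x,y,lo,hi in[("canTray",.582,-.332,.02,.08),("funTray",.497,-.329,.07,.11),("mill",.502,-.0035,.117,.138)]:
    m=(np.hypot(X[...,0]-x,X[...,1]-y)<.043)&(X[...,2]>lo)&(X[...,2]<hi);print(k,m.sum(),circ(X[m]),X[m][:,2].max())
E
```

```text
canTray 1000 (array([ 0.5831, -0.332 ,  0.0381]), 0.45) 0.0799981232497744
funTray 201 (array([ 0.4963, -0.3277,  0.0094]), 0.41) 0.10998756948020938
mill 192 (array([ 0.5017, -0.004 ,  0.0156]), 0.86) 0.13780324857864112
```

Emit:
play_rows:
  deltas:
    - {"offset": [-1, 0, 30], "rotation": [0, 0, 0], "claw": 55}
    - {"offset": [-1, 0, 50], "rotation": [0, 0, 0], "claw": 55}
    - {"offset": [-1, 0, 55], "rotation": [0, 0, 0], "claw": 55}
    - {"offset": [-1, 0, 55], "rotation": [0, 0, 0], "claw": 20}
    - {"offset": [-1, 0, 55], "rotation": [0, 0, 0], "claw": 20}
    - {"offset": [-1, 0, 55], "rotation": [0, 0, 0], "claw": 20}
    - {"offset": [-1, 0, 55], "rotation": [0, 0, 0], "claw": 20}
    - {"offset": [-1, 0, 55], "rotation": [0, 0, 0], "claw": 20}

```text
time: 14.95
eef_pos: [0.5038, -0.0041, 0.1153]
tcp_rot: [-3.141, 0.002, -3.141]
wrist_force: [-0.5, -0.0, 5.5]
grip_width: 0.372
grasp_force: 60.1
```

Emit:
play_rows:
  deltas:
    - {"offset": [0, 0, -6], "rotation": [0, 0, 0], "claw": 20}
    - {"offset": [0, 0, -30], "rotation": [0, 0, 0], "claw": 20}
    - {"offset": [0, 0, -70], "rotation": [0, 0, 0], "claw": 20}
    - {"offset": [5, -10, -100], "rotation": [0, 0, 0], "claw": 20}
    - {"offset": [20, -40, -110], "rotation": [0, 0, 0], "claw": 20}
    - {"offset": [35, -80, -110], "rotation": [0, 0, 0], "claw": 20}
    - {"offset": [50, -120, -110], "rotation": [0, 0, 0], "claw": 20}
    - {"offset": [65, -160, -110], "rotation": [0, 0, 0], "claw": 20}

```text
time: 15.95
eef_pos: [0.4369, -0.1646, 0.2243]
tcp_rot: [3.141, -0.001, -3.141]
wrist_force: [0.2, -0.4, -1.2]
grip_width: 0.371
grasp_force: 59.9
```

Emit:
play_rows:
  deltas:
    - {"offset": [10, -40, 0], "rotation": [0, 0, 0], "claw": 20}
    - {"offset": [18, -80, 0], "rotation": [0, 0, 0], "claw": 20}
    - {"offset": [25, -120, 0], "rotation": [0, 0, 0], "claw": 20}
    - {"offset": [25, -150, 5], "rotation": [0, 0, 0], "claw": 20}
    - {"offset": [25, -162, 25], "rotation": [0, 0, 0], "claw": 20}
    - {"offset": [25, -162, 60], "rotation": [0, 0, 0], "claw": 20}
    - {"offset": [25, -162, 95], "rotation": [0, 0, 0], "claw": 20}
    - {"offset": [25, -162, 120], "rotation": [0, 0, 0], "claw": 20}

```text
time: 16.95
eef_pos: [0.4121, -0.325, 0.1027]
tcp_rot: [3.139, -0.002, -3.142]
wrist_force: [0.7, 0.1, -1.6]
grip_width: 0.371
grasp_force: 59.9
```

Emit:
play_rows:
  deltas:
    - {"offset": [0, 0, 6], "rotation": [0, 0, 0], "claw": 20}
    - {"offset": [0, 0, 10], "rotation": [0, 0, 0], "claw": 20}
    - {"offset": [0, 0, 13], "rotation": [0, 0, 0], "claw": 20}
    - {"offset": [0, 0, 14], "rotation": [0, 0, 0], "claw": 20}
    - {"offset": [0, 0, 14], "rotation": [0, 0, 0], "claw": 20}

```text
time: 17.58
eef_pos: [0.4134, -0.3263, 0.0913]
tcp_rot: [-3.14, 0.001, -3.141]
wrist_force: [-0.9, 0.9, 4.6]
grip_width: 0.372
grasp_force: 60.4
```

Emit:
play_rows:
  deltas:
    - {"offset": [0, 0, 0], "rotation": [0, 0, 0], "claw": 55}
    - {"offset": [0, 0, 0], "rotation": [0, 0, 0], "claw": 55}
    - {"offset": [0, 0, 0], "rotation": [0, 0, 0], "claw": 55}
    - {"offset": [0, 0, -40], "rotation": [0, 0, 0], "claw": 55}
    - {"offset": [0, 0, -95], "rotation": [0, 0, 0], "claw": 50}
    - {"offset": [0, 20, -120], "rotation": [0, 0, 0], "claw": 50}
    - {"offset": [0, 20, -120], "rotation": [0, 0, 0], "claw": 50}

```text
time: 18.45
eef_pos: [0.4136, -0.3057, 0.2122]
tcp_rot: [-3.139, 0.003, -3.14]
wrist_force: [-0.2, -0.8, 0.3]
grip_width: 0.584
grasp_force: 0.0
```

```bash
python3 - <<'E'
from workcell import arm,cams
from h import *
C={"can":(.595,-.052,.046),"fun":(.5868,.0565,.041),"mill":(.4975,-.0035,.033)}
for n in("top","side"):
    c=cams.snapshot(n);X=cloud(c);z=X[...,2];cv2.imwrite(f"pics/{n}2.png",c["image"]);np.savez(n+"2.npz",**c)
    S=cv2.cvtColor(c["image"],cv2.COLOR_BGR2HSV)
    for k,x,y,lo,hi in[("canTray",.582,-.332,.02,.08),("funTray",.497,-.329,.07,.11),("millTray",.412,-.326,.093,.114),("wh",.561,0.0005,.03,.054),("wht",.561,0.0005,.03,.07)]:
        m=(np.hypot(X[...,0]-x,X[...,1]-y)<(.025 if k[0]=="w" else .043))&(z>lo)&(z<hi)
        if m.sum()>9:print(n,k,m.sum(),circ(X[m]),"mid",((X[m].min(0)+X[m].max(0))/2).round(4),np.ptp(X[m],axis=0).round(3))
    h,w=z.shape;u,v=np.meshgrid(np.arange(w),np.arange(h))
    P=onplane(c,np.c_[u.ravel(),v.ravel()],.028).reshape(h,w,3)
    for k,(x,y,r) in C.items():
        m=(S[...,1]<80)&(z>.02)&(z<.034)&(np.hypot(P[...,0]-x,P[...,1]-y)<r+.008)
        hl=cv2.convexHull(P[m][:,:2].astype(np.float32)).reshape(-1,2)
        print(n,k,m.sum(),circ(hl,r-.0007),circ(hl),P[m].mean(0).round(4))
E
```

```text
top canTray 393 (array([ 0.5804, -0.3327,  0.0378]), 0.28) mid [ 0.5796 -0.3316  0.0501] [0.075 0.076 0.06 ]
top funTray 93 (array([ 0.4944, -0.3275,  0.0095]), 0.35) mid [ 0.494  -0.3242  0.0899] [0.018 0.015 0.039]
top millTray 44 (array([ 0.4116, -0.3228,  0.0145]), 0.48) mid [ 0.4133 -0.3188  0.1035] [0.025 0.023 0.021]
top wh 33 (array([0.5684, 0.0012, 0.0187]), 1.05) mid [0.5637 0.0019 0.0419] [0.029 0.045 0.024]
top wht 148 (array([0.5598, 0.0013, 0.0092]), 2.07) mid [0.5636 0.0019 0.0498] [0.03  0.045 0.04 ]
top can 1602 (array([ 0.5947, -0.0516]), 0.4) (array([ 0.5947, -0.0516,  0.0449]), 0.42) [ 0.5944 -0.0516  0.028 ]
top fun 1287 (array([0.5869, 0.0567]), 0.32) (array([0.5869, 0.0567, 0.0402]), 0.27) [0.5867 0.0571 0.028 ]
top mill 858 (array([ 0.4976, -0.003 ]), 0.36) (array([ 0.4974, -0.003 ,  0.0319]), 0.3) [ 0.4971 -0.0032  0.028 ]
side canTray 999 (array([ 0.5829, -0.3322,  0.0379]), 0.45) mid [ 0.5745 -0.3383  0.05  ] [0.061 0.066 0.06 ]
side funTray 206 (array([ 0.4963, -0.3276,  0.0094]), 0.44) mid [ 0.4946 -0.3297  0.0901] [0.018 0.017 0.039]
side millTray 234 (array([ 0.4122, -0.325 ,  0.016 ]), 0.61) mid [ 0.4119 -0.3253  0.1035] [0.033 0.034 0.021]
side can 210 (array([ 0.5962, -0.052 ]), 0.26) (array([ 0.594 , -0.0507,  0.0474]), 0.31) [ 0.6259 -0.0696  0.028 ]Traceback (most recent call last):
  File "<stdin>", line 14, in <module>
AttributeError: 'NoneType' object has no attribute 'reshape'
```

View pics/top2.png

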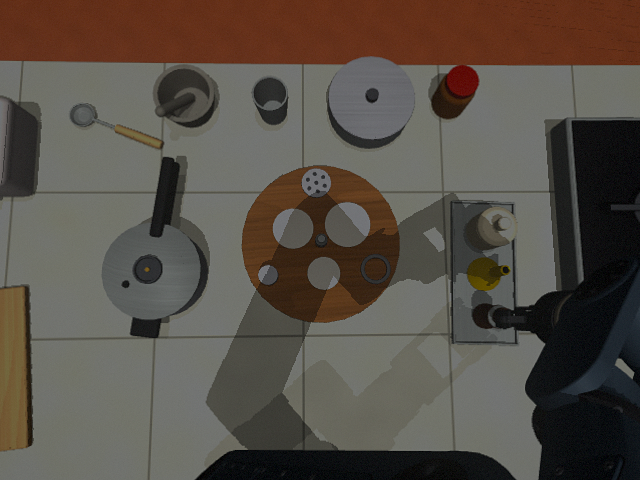

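The three objects now stand upright in the tray at about (497,227), (485,272) and (483,315). The whistle is free at (320,240). Next I lift the whistle.

Emit:
play_rows:
  deltas:
    - {"offset": [-25, 50, 0], "rotation": [0, 0, 0], "claw": 50}
    - {"offset": [-50, 100, 0], "rotation": [0, 0, 0], "claw": 50}
    - {"offset": [-75, 155, 0], "rotation": [0, 0, 0], "claw": 50}
    - {"offset": [-100, 210, 0], "rotation": [0, 0, 0], "claw": 50}
    - {"offset": [-125, 260, 0], "rotation": [0, 0, 0], "claw": 50}
    - {"offset": [-145, 300, 30], "rotation": [0, 0, 0], "claw": 50}
    - {"offset": [-148, 307, 80], "rotation": [0, 0, 0], "claw": 50}
    - {"offset": [-148, 307, 110], "rotation": [0, 0, 0], "claw": 50}

```text
time: 19.55
eef_pos: [0.5593, 0.0023, 0.0962]
tcp_rot: [3.141, -0.006, -3.139]
wrist_force: [0.7, -1.0, -0.7]
grip_width: 0.586
grasp_force: 0.0
```

Emit:
play_rows:
  deltas:
    - {"offset": [0, 0, 0], "rotation": [0, 0, 0], "claw": 50}

```text
time: 19.68
eef_pos: [0.5582, 0.0015, 0.0963]
tcp_rot: [3.14, -0.009, -3.141]
wrist_force: [1.0, -0.6, -0.1]
grip_width: 0.584
grasp_force: 0.0
```

```bash
python3 - <<'E'
from h import *
for n in("top0","top2","side0","side2"):
    c=dict(np.load(n+".npz"));X=cloud(c);z=X[...,2]
    m=(np.hypot(X[...,0]-.561,X[...,1]-.001)<.02)&(z>.036)&(z<.055);q=X[m]
    m2=(np.hypot(X[...,0]-.561,X[...,1]-.001)<.02)&(z>.064)&(z<.07)
    print(n,m.sum(),circ(q,.012),m2.sum(),X[m2].mean(0).round(4))
E
```

```text
top0 17 (array([0.5611, 0.0015]), 0.14) 50 [0.5604 0.0017 0.0667]
top2 19 (array([0.561 , 0.0016]), 0.19) 49 [0.5603 0.0018 0.0667]
side0 85 (array([0.5619, 0.0018]), 0.87) 45 [ 5.607e-01 -3.000e-04  6.620e-02]h.py:14: RuntimeWarning: Mean of empty slice.
  P=np.asarray(P)[:,:2];m=P.mean(0)
  ret = um.true_divide(
Traceback (most recent call last):
  File "h.py", line 15, in circ
    if r: f=least_squares(lambda q:np.hypot(*(P-q[:2]).T)-r,m,loss="soft_l1",f_scale=.001)
            ~~~~~~~~~~~~~^^^^^^^^^^^^^^^^^^^^^^^^^^^^^^^^^^^^^^^^^^^^^^^^^^^^^^^^^^^^^^^^^
ValueError: Initial guess is outside of provided bounds
```

Emit:
play_rows:
  deltas:
    - {"offset": [-2.5, 0, 30], "rotation": [0, 0, 0], "claw": 50}
    - {"offset": [-2.5, 0, 53], "rotation": [0, 0, 0], "claw": 50}
    - {"offset": [-2.5, 0, 61], "rotation": [0, 0, 0], "claw": 50}
    - {"offset": [-2.5, 0, 61], "rotation": [0, 0, 0], "claw": 10}
    - {"offset": [-2.5, 0, 61], "rotation": [0, 0, 0], "claw": 10}
    - {"offset": [-2.5, 0, 61], "rotation": [0, 0, 0], "claw": 10}
    - {"offset": [-2.5, 0, 61], "rotation": [0, 0, 0], "claw": 10}
    - {"offset": [-2.5, 0, 61], "rotation": [0, 0, 0], "claw": 10}

```text
time: 20.68
eef_pos: [0.5643, 0.0009, 0.0404]
tcp_rot: [-3.141, 0.002, -3.141]
wrist_force: [-0.6, 0.5, 5.8]
grip_width: 0.251
grasp_force: 59.4
```

Emit:
play_rows:
  deltas:
    - {"offset": [0, 0, -6], "rotation": [0, 0, 0], "claw": 10}
    - {"offset": [0, 0, -35], "rotation": [0, 0, 0], "claw": 10}
    - {"offset": [0, 0, -80], "rotation": [0, 0, 0], "claw": 10}
    - {"offset": [0, 5, -120], "rotation": [0, 0, 0], "claw": 10}
    - {"offset": [5, 35, -130], "rotation": [0, 0, 0], "claw": 10}
    - {"offset": [15, 75, -130], "rotation": [0, 0, 0], "claw": 10}
    - {"offset": [25, 120, -130], "rotation": [0, 0, 0], "claw": 10}
    - {"offset": [35, 165, -130], "rotation": [0, 0, 0], "claw": 10}

```text
time: 21.68
eef_pos: [0.5275, 0.1673, 0.1693]
tcp_rot: [3.142, -0.001, 3.141]
wrist_force: [1.3, -0.3, -0.6]
grip_width: 0.249
grasp_force: 58.9
```

Emit:
play_rows:
  deltas:
    - {"offset": [8, 40, 0], "rotation": [0, 0, 0], "claw": 10}
    - {"offset": [16, 80, 0], "rotation": [0, 0, 0], "claw": 10}
    - {"offset": [22, 115, 0], "rotation": [0, 0, 0], "claw": 10}
    - {"offset": [27, 138, 0], "rotation": [0, 0, 0], "claw": 10}
    - {"offset": [27, 143, 5], "rotation": [0, 0, 0], "claw": 10}
    - {"offset": [27, 143, 15], "rotation": [0, 0, 0], "claw": 10}
    - {"offset": [27, 143, 24], "rotation": [0, 0, 0], "claw": 10}
    - {"offset": [27, 143, 24], "rotation": [0, 0, 0], "claw": 10}

```text
time: 22.68
eef_pos: [0.5008, 0.3078, 0.1439]
tcp_rot: [-3.14, -0.003, 3.14]
wrist_force: [0.1, -0.5, -0.3]
grip_width: 0.252
grasp_force: 58.9
```

```bash
python3 - <<'E'
from workcell import arm,cams
from h import *
s=arm.sense();print(s["eef_pos"].round(4),s["wrist_force"].round(1))
c=cams.snapshot("side");cv2.imwrite("pics/side3.png",cv2.convertScaleAbs(cv2.resize(c["image"][80:240,140:340],(800,600)),alpha=1.4));X=cloud(c);z=X[...,2]
m=(np.abs(X[...,0]-.5)<.03)&(np.abs(X[...,1]-.309)<.03)&(z>.1165)&(z<.122)
print(m.sum(),circ(X[m]))
E
```

```text
[0.5008 0.3078 0.1439] [ 0.1 -0.5 -0.3]
76 (array([0.5002, 0.3084, 0.023 ]), 1.3)
```

View pics/side3.png

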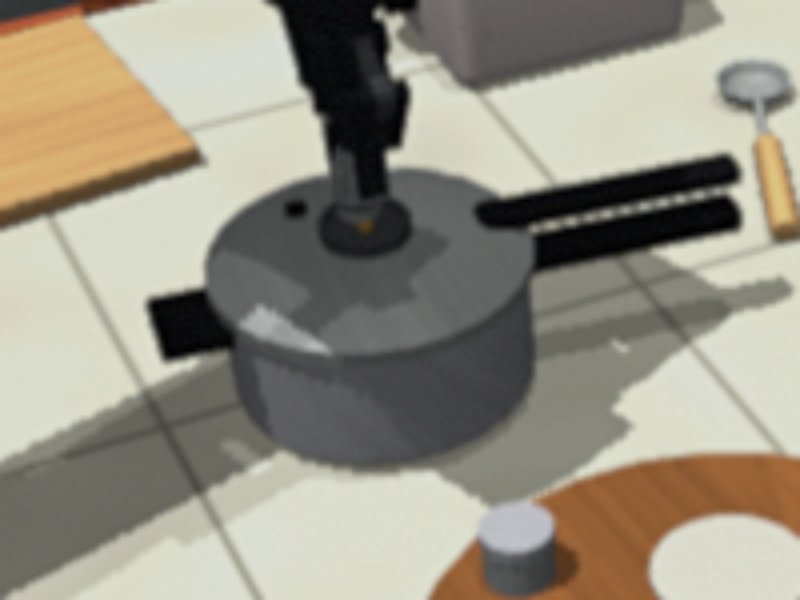

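The whistle is held right over the cup (crop 365,215), so I lower it with force checks.

Emit:
play_rows:
  deltas:
    - {"offset": [0, 0.5, 7], "rotation": [0, 0, 0], "claw": 10}
    - {"offset": [0, 1, 13], "rotation": [0, 0, 0], "claw": 10}
    - {"offset": [0, 1, 16], "rotation": [0, 0, 0], "claw": 10}
    - {"offset": [0, 1, 17], "rotation": [0, 0, 0], "claw": 10}
    - {"offset": [0, 1, 17], "rotation": [0, 0, 0], "claw": 10}

```text
time: 23.35
eef_pos: [0.5011, 0.31, 0.1294]
tcp_rot: [-3.141, -0.0, -3.141]
wrist_force: [-1.5, -0.6, 5.6]
grip_width: 0.251
grasp_force: 59.7
```

Emit:
play_rows:
  deltas:
    - {"offset": [0, 0, 0], "rotation": [0, 0, 0], "claw": 40}
    - {"offset": [0, 0, 0], "rotation": [0, 0, 0], "claw": 45}
    - {"offset": [0, 0, 0], "rotation": [0, 0, 0], "claw": 45}
    - {"offset": [0, 0, -15], "rotation": [0, 0, 0], "claw": 45}
    - {"offset": [0, 0, -55], "rotation": [0, 0, 0], "claw": 45}
    - {"offset": [-30, -30, -90], "rotation": [0, 0, 0], "claw": 45}
    - {"offset": [-40, -85, -90], "rotation": [0, 0, 0], "claw": 45}
    - {"offset": [-50, -145, -90], "rotation": [0, 0, 0], "claw": 45}

```text
time: 24.35
eef_pos: [0.5525, 0.1643, 0.2202]
tcp_rot: [3.141, 0.004, -3.14]
wrist_force: [1.1, -0.7, 0.5]
grip_width: 0.526
grasp_force: 0.0
```

```bash
python3 - <<'E'
from workcell import arm,cams
from h import *
for n in("side","top"):
    c=cams.snapshot(n);X=cloud(c);z=X[...,2]
    if n=="side":cv2.imwrite("pics/side4.png",cv2.convertScaleAbs(cv2.resize(c["image"][100:220,170:330],(640,480)),alpha=1.4))
    d=np.hypot(X[...,0]-.5,X[...,1]-.309)
    m=(d<.03)&(z>.125)&(z<.2);print(n,m.sum(),z[m].max() if m.any() else 0,X[m].mean(0),((X[m].min(0)+X[m].max(0))/2).round(4))
E
```

```text
side 169 0.15680284957168866 [0.49636252 0.30296814 0.14215691] [0.4979 0.3057 0.141 ]
top 138 0.15846601884664802 [0.50122078 0.30571278 0.14894544] [0.5017 0.3084 0.1418]
```

View pics/side4.png

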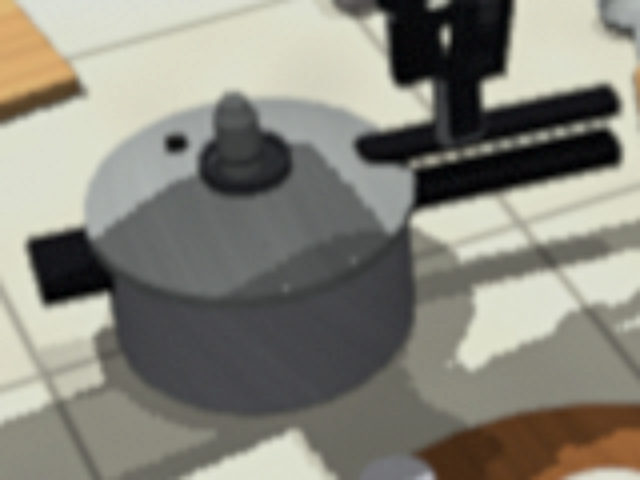

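The whistle stands upright in the cup: its top is at 0.157 m and the expected value is 0.156. Next I return the canister.

Emit:
play_rows:
  deltas:
    - {"offset": [-4, -60, 0], "rotation": [0, 0, 0], "claw": 45}
    - {"offset": [-8, -120, 0], "rotation": [0, 0, 0], "claw": 45}
    - {"offset": [-12, -180, 0], "rotation": [0, 0, 0], "claw": 45}
    - {"offset": [-16, -240, 0], "rotation": [0, 0, 0], "claw": 45}
    - {"offset": [-20, -300, 0], "rotation": [0, 0, 0], "claw": 45}
    - {"offset": [-24, -360, 0], "rotation": [0, 0, 0], "claw": 45}
    - {"offset": [-28, -420, 0], "rotation": [0, 0, 0], "claw": 45}
    - {"offset": [-30, -470, 0], "rotation": [0, 0, 0], "claw": 45}

```text
time: 25.45
eef_pos: [0.5821, -0.3067, 0.2193]
tcp_rot: [-3.141, 0.001, 3.141]
wrist_force: [0.5, -0.1, 0.1]
grip_width: 0.526
grasp_force: 0.0
```

Emit:
play_rows:
  deltas:
    - {"offset": [0, -25, 10], "rotation": [0, 0, 0], "claw": 45}
    - {"offset": [0, -27, 50], "rotation": [0, 0, 0], "claw": 45}
    - {"offset": [0, -27, 75], "rotation": [0, 0, 0], "claw": 45}
    - {"offset": [0, -27, 75], "rotation": [0, 0, 0], "claw": 45}
    - {"offset": [0, -27, 75], "rotation": [0, 0, 0], "claw": 45}

```text
time: 26.08
eef_pos: [0.5823, -0.3313, 0.1443]
tcp_rot: [-3.141, 0.001, -3.14]
wrist_force: [0.5, -0.5, -0.0]
grip_width: 0.527
grasp_force: 0.0
```

Emit:
play_rows:
  deltas:
    - {"offset": [0, -1, 30], "rotation": [0, 0, 0], "claw": 45}
    - {"offset": [0, -1, 45], "rotation": [0, 0, 0], "claw": 45}
    - {"offset": [0, -1, 49], "rotation": [0, 0, 0], "claw": 45}
    - {"offset": [0, -1, 49], "rotation": [0, 0, 0], "claw": 10}
    - {"offset": [0, -1, 49], "rotation": [0, 0, 0], "claw": 10}
    - {"offset": [0, -1, 49], "rotation": [0, 0, 0], "claw": 10}
    - {"offset": [0, -1, 49], "rotation": [0, 0, 0], "claw": 10}
    - {"offset": [0, -1, 49], "rotation": [0, 0, 0], "claw": 10}

```text
time: 27.08
eef_pos: [0.582, -0.333, 0.0952]
tcp_rot: [-3.141, 0.001, -3.141]
wrist_force: [0.3, 2.2, 5.4]
grip_width: 0.256
grasp_force: 59.5
```

Emit:
play_rows:
  deltas:
    - {"offset": [0, 0, -6], "rotation": [0, 0, 0], "claw": 10}
    - {"offset": [0, 0, -30], "rotation": [0, 0, 0], "claw": 10}
    - {"offset": [0, 0, -65], "rotation": [0, 0, 0], "claw": 10}
    - {"offset": [0, 10, -84], "rotation": [0, 0, 0], "claw": 10}
    - {"offset": [-2, 40, -84], "rotation": [0, 0, 0], "claw": 10}
    - {"offset": [-4, 80, -84], "rotation": [0, 0, 0], "claw": 10}
    - {"offset": [-6, 120, -84], "rotation": [0, 0, 0], "claw": 10}
    - {"offset": [-8, 160, -84], "rotation": [0, 0, 0], "claw": 10}

```text
time: 28.08
eef_pos: [0.5885, -0.1708, 0.1776]
tcp_rot: [3.141, -0.002, -3.141]
wrist_force: [0.2, -0.7, -2.2]
grip_width: 0.254
grasp_force: 59.1
```

Emit:
play_rows:
  deltas:
    - {"offset": [-2, 40, 0], "rotation": [0, 0, 0], "claw": 10}
    - {"offset": [-3, 80, 0], "rotation": [0, 0, 0], "claw": 10}
    - {"offset": [-4, 107, 0], "rotation": [0, 0, 0], "claw": 10}
    - {"offset": [-5, 119, 8], "rotation": [0, 0, 0], "claw": 10}
    - {"offset": [-5, 121, 30], "rotation": [0, 0, 0], "claw": 10}
    - {"offset": [-5, 121, 50], "rotation": [0, 0, 0], "claw": 10}
    - {"offset": [-5, 121, 50], "rotation": [0, 0, 0], "claw": 10}
    - {"offset": [-5, 121, 50], "rotation": [0, 0, 0], "claw": 10}

```text
time: 29.08
eef_pos: [0.5947, -0.0524, 0.1284]
tcp_rot: [-3.141, 0.0, 3.141]
wrist_force: [0.1, -0.1, -2.6]
grip_width: 0.258
grasp_force: 59.1
```

Emit:
play_rows:
  deltas:
    - {"offset": [0, 0, 5], "rotation": [0, 0, 0], "claw": 10}
    - {"offset": [0, 0, 8], "rotation": [0, 0, 0], "claw": 10}
    - {"offset": [0, 0, 10], "rotation": [0, 0, 0], "claw": 10}
    - {"offset": [0, 0, 10], "rotation": [0, 0, 0], "claw": 10}

```text
time: 29.58
eef_pos: [0.5946, -0.0518, 0.1192]
tcp_rot: [-3.141, 0.001, -3.141]
wrist_force: [-1.2, 1.0, 2.4]
grip_width: 0.261
grasp_force: 59.7
```

Emit:
play_rows:
  deltas:
    - {"offset": [0, 0, 0], "rotation": [0, 0, 0], "claw": 45}
    - {"offset": [0, 0, 0], "rotation": [0, 0, 0], "claw": 45}
    - {"offset": [0, 0, 0], "rotation": [0, 0, 0], "claw": 45}
    - {"offset": [0, 0, -40], "rotation": [0, 0, 0], "claw": 45}
    - {"offset": [0, 0, -90], "rotation": [0, 0, 0], "claw": 45}
    - {"offset": [10, -30, -100], "rotation": [0, 0, 0], "claw": 45}
    - {"offset": [30, -85, -100], "rotation": [0, 0, 0], "claw": 45}
    - {"offset": [50, -140, -100], "rotation": [0, 0, 0], "claw": 45}

```text
time: 30.58
eef_pos: [0.5443, -0.193, 0.2188]
tcp_rot: [-3.141, 0.001, -3.14]
wrist_force: [0.6, -0.6, -0.1]
grip_width: 0.527
grasp_force: 0.0
```

Emit:
play_rows:
  deltas:
    - {"offset": [20, -55, 0], "rotation": [0, 0, 0], "claw": 45}
    - {"offset": [38, -105, 0], "rotation": [0, 0, 0], "claw": 45}
    - {"offset": [47, -130, 0], "rotation": [0, 0, 0], "claw": 45}
    - {"offset": [48, -136, 20], "rotation": [0, 0, 0], "claw": 45}
    - {"offset": [48, -136, 65], "rotation": [0, 0, 0], "claw": 45}
    - {"offset": [48, -136, 80], "rotation": [0, 0, 0], "claw": 45}
    - {"offset": [48, -136, 80], "rotation": [0, 0, 0], "claw": 45}

```text
time: 31.45
eef_pos: [0.4961, -0.3273, 0.1374]
tcp_rot: [3.14, -0.002, -3.141]
wrist_force: [0.1, 1.2, 0.1]
grip_width: 0.526
grasp_force: 0.0
```

Emit:
play_rows:
  deltas:
    - {"offset": [-0.5, 0, 30], "rotation": [0, 0, 0], "claw": 45}
    - {"offset": [-0.5, 0, 45], "rotation": [0, 0, 0], "claw": 45}
    - {"offset": [-0.5, 0, 49], "rotation": [0, 0, 0], "claw": 45}
    - {"offset": [-0.5, 0, 49], "rotation": [0, 0, 0], "claw": 5}
    - {"offset": [-0.5, 0, 49], "rotation": [0, 0, 0], "claw": 5}
    - {"offset": [-0.5, 0, 49], "rotation": [0, 0, 0], "claw": 5}
    - {"offset": [-0.5, 0, 49], "rotation": [0, 0, 0], "claw": 5}
    - {"offset": [-0.5, 0, 49], "rotation": [0, 0, 0], "claw": 5}

```text
time: 32.45
eef_pos: [0.4975, -0.3281, 0.0903]
tcp_rot: [-3.141, 0.001, -3.141]
wrist_force: [-0.1, 1.6, 6.3]
grip_width: 0.196
grasp_force: 59.3
```

```bash
python3 - <<'E'
from workcell import arm,cams
from h import *
print(arm.sense()["eef_pos"].round(4))
c=cams.snapshot("side");X=cloud(c)
for k,x,y,lo,hi in[("can",.595,-.052,.045,.1),("funTray",.497,-.329,.03,.07)]:
    m=(np.hypot(X[...,0]-x,X[...,1]-y)<.043)&(X[...,2]>lo)&(X[...,2]<hi);print(k,m.sum(),circ(X[m]))
E
```

```text
[ 0.4975 -0.3281  0.0903]
can 1 (array([ 0.5722, -0.075 ,  0.0192]), 0.0)
funTray 700 (array([ 0.4971, -0.3271,  0.0192]), 3.45)
```

Emit:
play_rows:
  deltas:
    - {"offset": [0, 0, -8], "rotation": [0, 0, 0], "claw": 5}
    - {"offset": [0, 0, -40], "rotation": [0, 0, 0], "claw": 5}
    - {"offset": [0, 0, -90], "rotation": [0, 0, 0], "claw": 5}
    - {"offset": [0, 0, -140], "rotation": [0, 0, 0], "claw": 5}
    - {"offset": [0, 20, -165], "rotation": [0, 0, 0], "claw": 5}
    - {"offset": [0, 60, -165], "rotation": [0, 0, 0], "claw": 5}
    - {"offset": [0, 110, -165], "rotation": [0, 0, 0], "claw": 5}
    - {"offset": [0, 160, -165], "rotation": [0, 0, 0], "claw": 5}

```text
time: 33.5
eef_pos: [0.4965, -0.1667, 0.2544]
tcp_rot: [-3.142, -0.0, 3.141]
wrist_force: [0.6, -0.4, -0.4]
grip_width: 0.2
grasp_force: 58.7
```

Emit:
play_rows:
  deltas:
    - {"offset": [-10, 50, 0], "rotation": [0, 0, 0], "claw": 5}
    - {"offset": [-20, 100, 0], "rotation": [0, 0, 0], "claw": 5}
    - {"offset": [-45, 145, 0], "rotation": [0, 0, 0], "claw": 5}
    - {"offset": [-70, 190, 0], "rotation": [0, 0, 0], "claw": 5}
    - {"offset": [-87, 218, 0], "rotation": [0, 0, 0], "claw": 5}
    - {"offset": [-90, 225, 10], "rotation": [0, 0, 0], "claw": 5}
    - {"offset": [-90, 225, 50], "rotation": [0, 0, 0], "claw": 5}
    - {"offset": [-90, 225, 95], "rotation": [0, 0, 0], "claw": 5}

```text
time: 34.5
eef_pos: [0.5866, 0.0562, 0.1585]
tcp_rot: [-3.141, 0.001, 3.142]
wrist_force: [-0.9, 0.4, 0.1]
grip_width: 0.196
grasp_force: 58.7
```

Emit:
play_rows:
  deltas:
    - {"offset": [0, 0, 30], "rotation": [0, 0, 0], "claw": 5}
    - {"offset": [0, 0, 36], "rotation": [0, 0, 0], "claw": 5}
    - {"offset": [0, 0, 40], "rotation": [0, 0, 0], "claw": 5}
    - {"offset": [0, 0, 40], "rotation": [0, 0, 0], "claw": 5}
    - {"offset": [0, 0, 40], "rotation": [0, 0, 0], "claw": 5}

```text
time: 35.12
eef_pos: [0.5877, 0.057, 0.1206]
tcp_rot: [-3.141, 0.002, -3.141]
wrist_force: [-0.8, 0.3, -0.4]
grip_width: 0.199
grasp_force: 58.7
```

Emit:
play_rows:
  deltas:
    - {"offset": [0, 0, 4], "rotation": [0, 0, 0], "claw": 5}
    - {"offset": [0, 0, 6], "rotation": [0, 0, 0], "claw": 5}
    - {"offset": [0, 0, 6], "rotation": [0, 0, 0], "claw": 5}

```text
time: 35.5
eef_pos: [0.5871, 0.0573, 0.1143]
tcp_rot: [3.142, 0.001, -3.141]
wrist_force: [-1.6, 0.9, 4.9]
grip_width: 0.201
grasp_force: 59.4
```

Emit:
play_rows:
  deltas:
    - {"offset": [0, 0, 0], "rotation": [0, 0, 0], "claw": 45}
    - {"offset": [0, 0, 0], "rotation": [0, 0, 0], "claw": 45}
    - {"offset": [0, 0, 0], "rotation": [0, 0, 0], "claw": 45}
    - {"offset": [0, 0, -40], "rotation": [0, 0, 0], "claw": 45}
    - {"offset": [0, 0, -90], "rotation": [0, 0, 0], "claw": 55}
    - {"offset": [20, -25, -105], "rotation": [0, 0, 0], "claw": 55}
    - {"offset": [44, -75, -105], "rotation": [0, 0, 0], "claw": 55}
    - {"offset": [68, -130, -105], "rotation": [0, 0, 0], "claw": 55}

```text
time: 36.5
eef_pos: [0.5185, -0.0737, 0.2188]
tcp_rot: [-3.141, 0.001, -3.139]
wrist_force: [0.4, -0.2, -0.6]
grip_width: 0.647
grasp_force: 0.0
```

Emit:
play_rows:
  deltas:
    - {"offset": [24, -55, 0], "rotation": [0, 0, 0], "claw": 55}
    - {"offset": [48, -110, 0], "rotation": [0, 0, 0], "claw": 55}
    - {"offset": [72, -165, 0], "rotation": [0, 0, 0], "claw": 55}
    - {"offset": [94, -215, 0], "rotation": [0, 0, 0], "claw": 55}
    - {"offset": [106, -245, 0], "rotation": [0, 0, 0], "claw": 55}
    - {"offset": [106, -253, 30], "rotation": [0, 0, 0], "claw": 55}
    - {"offset": [106, -253, 75], "rotation": [0, 0, 0], "claw": 55}
    - {"offset": [106, -253, 75], "rotation": [0, 0, 0], "claw": 55}

```text
time: 37.5
eef_pos: [0.411, -0.324, 0.1406]
tcp_rot: [3.135, -0.005, 3.141]
wrist_force: [-1.3, 0.8, 0.7]
grip_width: 0.644
grasp_force: 0.0
```

Emit:
play_rows:
  deltas:
    - {"offset": [-0.5, -1, 30], "rotation": [0, 0, 0], "claw": 55}
    - {"offset": [-0.5, -1, 47], "rotation": [0, 0, 0], "claw": 55}
    - {"offset": [-0.5, -1, 51], "rotation": [0, 0, 0], "claw": 55}
    - {"offset": [-0.5, -1, 51], "rotation": [0, 0, 0], "claw": 20}
    - {"offset": [-0.5, -1, 51], "rotation": [0, 0, 0], "claw": 20}
    - {"offset": [-0.5, -1, 51], "rotation": [0, 0, 0], "claw": 20}
    - {"offset": [-0.5, -1, 51], "rotation": [0, 0, 0], "claw": 20}
    - {"offset": [-0.5, -1, 51], "rotation": [0, 0, 0], "claw": 20}

```text
time: 38.5
eef_pos: [0.4141, -0.3272, 0.0938]
tcp_rot: [-3.14, 0.002, -3.141]
wrist_force: [-0.7, 0.9, 6.4]
grip_width: 0.372
grasp_force: 59.6
```

Emit:
play_rows:
  deltas:
    - {"offset": [0, 0, -6], "rotation": [0, 0, 0], "claw": 20}
    - {"offset": [0, 0, -30], "rotation": [0, 0, 0], "claw": 20}
    - {"offset": [0, 0, -75], "rotation": [0, 0, 0], "claw": 20}
    - {"offset": [0, 5, -120], "rotation": [0, 0, 0], "claw": 20}
    - {"offset": [-10, 35, -144], "rotation": [0, 0, 0], "claw": 20}
    - {"offset": [-22, 75, -144], "rotation": [0, 0, 0], "claw": 20}
    - {"offset": [-33, 120, -144], "rotation": [0, 0, 0], "claw": 20}
    - {"offset": [-44, 165, -144], "rotation": [0, 0, 0], "claw": 20}

```text
time: 39.5
eef_pos: [0.4574, -0.1606, 0.2367]
tcp_rot: [-3.141, 0.0, 3.141]
wrist_force: [-0.3, 0.4, -0.6]
grip_width: 0.374
grasp_force: 59.9
```

Emit:
play_rows:
  deltas:
    - {"offset": [-12, 45, 0], "rotation": [0, 0, 0], "claw": 20}
    - {"offset": [-24, 90, 0], "rotation": [0, 0, 0], "claw": 20}
    - {"offset": [-34, 130, 0], "rotation": [0, 0, 0], "claw": 20}
    - {"offset": [-40, 152, 0], "rotation": [0, 0, 0], "claw": 20}
    - {"offset": [-41, 157.5, 15], "rotation": [0, 0, 0], "claw": 20}
    - {"offset": [-41, 157.5, 55], "rotation": [0, 0, 0], "claw": 20}
    - {"offset": [-41, 157.5, 95], "rotation": [0, 0, 0], "claw": 20}
    - {"offset": [-41, 157.5, 110], "rotation": [0, 0, 0], "claw": 20}

```text
time: 40.5
eef_pos: [0.496, -0.005, 0.1233]
tcp_rot: [3.141, -0.006, 3.141]
wrist_force: [-0.2, -0.8, -1.8]
grip_width: 0.368
grasp_force: 60.0
```

Emit:
play_rows:
  deltas:
    - {"offset": [0, 0, 4], "rotation": [0, 0, 0], "claw": 20}
    - {"offset": [0, 0, 8], "rotation": [0, 0, 0], "claw": 20}
    - {"offset": [0, 0, 10], "rotation": [0, 0, 0], "claw": 20}
    - {"offset": [0, 0, 10], "rotation": [0, 0, 0], "claw": 20}

```text
time: 41.0
eef_pos: [0.4993, -0.0048, 0.1178]
tcp_rot: [-3.141, 0.003, -3.141]
wrist_force: [-1.5, -0.4, 3.2]
grip_width: 0.368
grasp_force: 60.5
```

Contact. Release, retreat over the tray side and check.

Emit:
play_rows:
  deltas:
    - {"offset": [0, 0, 0], "rotation": [0, 0, 0], "claw": 55}
    - {"offset": [0, 0, 0], "rotation": [0, 0, 0], "claw": 55}
    - {"offset": [0, 0, 0], "rotation": [0, 0, 0], "claw": 55}
    - {"offset": [0, 0, -40], "rotation": [0, 0, 0], "claw": 55}
    - {"offset": [0, 0, -95], "rotation": [0, 0, 0], "claw": 55}
    - {"offset": [10, -40, -120], "rotation": [0, 0, 0], "claw": 55}
    - {"offset": [20, -100, -130], "rotation": [0, 0, 0], "claw": 55}
    - {"offset": [30, -160, -130], "rotation": [0, 0, 0], "claw": 55}

```text
time: 42.0
eef_pos: [0.4688, -0.166, 0.2477]
tcp_rot: [-3.14, 0.003, -3.14]
wrist_force: [0.5, 0.5, -0.2]
grip_width: 0.646
grasp_force: 0.0
```

Emit:
play_rows:
  deltas:
    - {"offset": [5, -60, 0], "rotation": [0, 0, 0], "claw": 55}
    - {"offset": [10, -120, 0], "rotation": [0, 0, 0], "claw": 55}
    - {"offset": [10, -170, 0], "rotation": [0, 0, 0], "claw": 55}
    - {"offset": [10, -170, 0], "rotation": [0, 0, 0], "claw": 55}

```text
time: 42.5
eef_pos: [0.4583, -0.3385, 0.246]
tcp_rot: [-3.14, 0.001, 3.137]
wrist_force: [-0.1, 0.1, -0.7]
grip_width: 0.645
grasp_force: 0.0
```

```bash
python3 - <<'E'
from workcell import arm,cams
from h import *
print(arm.sense()["eef_pos"].round(3))
im=[]
for n in("top","side"):
    c=cams.snapshot(n);X=cloud(c);z=X[...,2];im.append(c["image"])
    S=cv2.cvtColor(c["image"],cv2.COLOR_BGR2HSV)
    for k,x,y,lo,hi in[("can",.595,-.052,.045,.1),("fun",.587,.0565,.04,.055),("funSp",.587,.0565,.09,.138),("mill",.498,-.0035,.093,.11),("millh",.498,-.0035,.117,.138)]:
        m=(np.hypot(X[...,0]-x,X[...,1]-y)<.046)&(z>lo)&(z<hi)
        if m.sum()>9:print(n,k,m.sum(),circ(X[m]))
    m=(np.hypot(X[...,0]-.5,X[...,1]-.309)<.03)&(z>.125);print("wh",m.sum(),z[m].max() if m.any() else 0)
    m=(np.hypot(X[...,0]-.505,X[...,1]+.106)<.036)&(z>.028)&(z<.04);print("gasket",m.sum(),X[m].mean(0).round(4))
a=im[0][160:325,240:405]
cv2.imwrite("pics/fin.png",cv2.convertScaleAbs(np.hstack([cv2.resize(a,(400,400)),cv2.resize(im[1][100:350,170:420],(400,400))]),alpha=1.5))
E
```

```text
[ 0.458 -0.339  0.246]
top can 137 (array([ 0.5934, -0.052 ,  0.0377]), 0.15)
top fun 289 (array([0.5847, 0.057 , 0.028 ]), 1.74)
top funSp 56 (array([-310.3989,  -52.1071,  315.32  ]), 1.42)
top mill 137 (array([ 0.4966, -0.0029,  0.0199]), 1.24)
top millh 81 (array([ 0.4961, -0.0027,  0.0156]), 0.79)
wh 215 0.1592841803203472
gasket 363 [ 0.5046 -0.1053  0.0324]
side can 216 (array([ 0.5962, -0.0518,  0.0393]), 0.53)
side fun 265 (array([0.5851, 0.057 , 0.0272]), 1.84)
side funSp 173 (array([-137.0614, -256.2375,  290.9106]), 1.56)
side mill 247 (array([ 0.4966, -0.0039,  0.0195]), 1.47)
side millh 193 (array([ 0.4969, -0.0035,  0.0155]), 0.89)
wh 22 0.13507424983281824
gasket 428 [ 0.5049 -0.1074  0.0321]
```

View pics/fin.png

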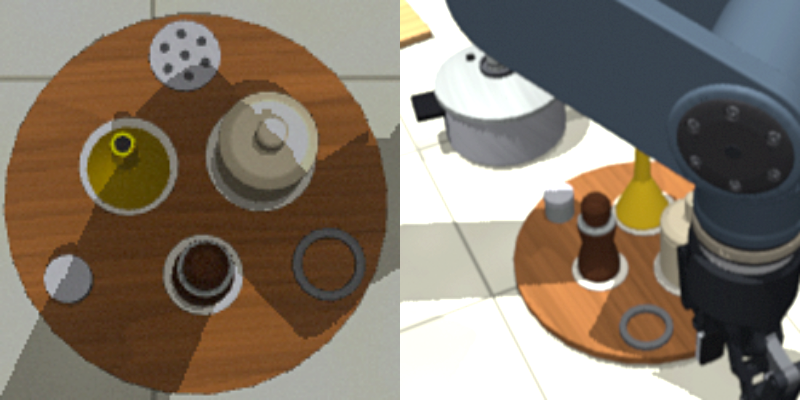

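The canister, funnel and mill stand upright, each within about 2 mm of its coaster's centre. The gasket hasn't moved (crop 328,264), the whistle is still seated, and the arm is clear.

```bash
python3 -c "
from workcell import sign_off
print(sign_off())"
```

```text
the job is handed in; nothing more can be done
None
```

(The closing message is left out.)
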